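Run the tube mixer with its hold-to-run paddle

ROBOT

A 6-joint arm with a two-finger parallel gripper is mounted at the origin on a cart in front of the work surface, level with it; the furniture and walls round the work are solid. World frame = base frame: x ahead of the robot, y to its left, z up, the work surface at z = 0. Lengths are in m, angles in rad, forces in N, time in s.
With the tool pointing down it reaches from about 0.375 to 0.9 m from the base axis. Payload 3.1 kg.
Tool frame: the origin (TCP) lies midway between the tips of the shut fingers; the grasp point (between the pads) lies robot.pinch_z behind it (robot.pinch_z is the distance from the TCP to the grasp point, in m); z points along the fingers, y is the direction in which the jaws open and shut (so a half turn about z gives the same grasp; the last joint's range is limited). The gripper opens to 87 mm and grips with 3 to 60 N. Pads are 19 mm wide; open, the fingers measure 117 mm over their backs; the gripper's body (75 mm by 190 mm) begins 51 mm behind the grasp point.
Start: joints at [1.093, 0.527, 1.433, -0, 1.181, -0.178], TCP at [0.185, 0.597, 0.19] pointing down, gripper open.
Joint ranges: [-3.08, 3.08], [-0.75, 2.2], [0.22, 2.44], [-1.43, 4.57], [0, 2.65], [-2.85, 2.85]. Speed limits (rad/s): [2.79, 2.79, 3.14, 3.14, 3.14, 3.14].

INTERFACE

Orientations are given as a rotation vector (axis times angle).
In Python, from plant import readout, eyes, job, robot gives the robot as it stands.
- The arm moves only by the tool drive_tool, never from a script. Its argument "moves" is a list of rows, each a list of 7 numbers: the shift along the tool's x, y, z in m, then the turn, a rotation vector about the tool's x, y, z in rad, then the finger opening in m, from 0 to 0.087. In form: [[x, y, z, ax, ay, az, hand], ...]. A call has 1 to 10 rows; each row shifts and turns the commanded pose from where the row before left it, along the tool's axes as they then stand; what a row does not reach is not made up. A row lasts 1/12 s, in which the tool goes at most 41.7 mm and 7.16 degrees, less where a joint would pass 70% of its speed; a pose out of reach is approached as far as the arm can. A call with a gripper value outside its range is refused whole. The fingers move at their own pace and stop on an object; "squeeze" is the grip in N (left out, the last holds). Time passes only in rows, so rows that do not move let the fingers close. It gives the time, the measured TCP pose, the force and the opening at its end, in the units of the state.
- readout.get_obs(): the state, without advancing time (a new reading comes with each control period).
- eyes.get_image(name): name is "scene" or "side" or "wrist"; returns a dict with "color" (400x640x3 uint8, red, green, blue), "intrinsics" (3x3 intrinsics, pixels), "k1" (the pictures are not rectified: a ray, as slopes to the right and down, at radius r is drawn at 1 + k1 r^2 times it, then the intrinsics apply), "world_from_camera" (4x4, takes a point from camera to world coordinates). Camera axes: x right, y up, looking along -z (the intrinsics and any distortion apply to the point x, -y, -z); pixel columns grow to the right and rows downward; lengths in m; the calibration is good to about 2 mm. A picture is of the moment at which its call begins. There is no depth.
- job.job_done(): hands the job in, once; it reports no verdict.
The state is a dict: "time": time; "qpos": joint angles; "dq": joint speeds; "joint_efforts": joint torques, N m; "tool_pos": TCP position; "tcp_rot": TCP orientation; "force": force on the tool from outside, world axes, zero at the start; "moment": the same for the moment, N m; "gripper_width": opening from 0.0 (shut) to 1.0 (fully open).
Only numpy, scipy, OpenCV 4.12 (cv2) and the standard library are available. Lean on these libraries where they do the work, as an engineer would, in place of code of your own. Each camera call takes 0.05 s, during which the arm holds its last target. There are 200 camera calls.

TASK

Switch on the tube mixer by turning its black knob clockwise until it clicks over into its second position, and let go of it. Only then use the fingertips to press the mixer's orange paddle half way down, so that its pointer stands in the green part of the gauge, and keep it there for at least three seconds without ever pushing it to the bottom; finish while still holding it there. Leave the tube standing in the mixer and do not disturb the other things on the table.

Things in the scene. Friction and masses are not known exactly. Their poses are not given: they have to be found in the camera images.
- mixer: White bench tube mixer, grey top cover, 220 (x) x 250 (y) x 56 mm high, cannot be pushed. Origin: centre of its underside on the table; x points from its front (robot side) to its back, y to its left. In this frame, mm: knob axis x -50, y 65; pad of the paddle x -60, y -60; tube cup x 65, y 0, rim 113 above the table; gauge post (12 x 7, top 89 above the table) x -60, y -100
- knob_grip (a point): Black knob: upright bar 42 x 14 mm, 32 mm high, on a round disc 44 mm wide. The point lies on its axis, 7 mm below the bar's top, 93 mm above the table. Its x axis runs along the bar, which the fingers take across the 14 mm. Disc top 70 mm, bar top 100 mm above the table; below the disc is a grey plate 68 mm wide. The bar's white mark points to the front when off
- knob (a joint): Angle of the knob, rad: 0 as found (off), grows as it turns CLOCKWISE seen from above; the second position is at its end stop, 1.20. A spring detent resists with up to about 0.14 N m, most at the start, nothing at 0.60; let go below 0.60 rad it springs back to 0, beyond that it snaps on to 1.20 and stays
- paddle_pad (a point): Middle of the top of the orange paddle's black-ribbed pad (34 x 40 mm; paddle 46 mm wide in the mixer's y, 76 mm long in its x, 6 mm thick). At rest 85 mm above the table; moves with the paddle. Hinge along the mixer's y, 60 mm from here towards the mixer's back, 82 mm above the table. Press straight down on the pad, for example with closed fingertips
- paddle (a joint): Angle of the paddle, rad: 0 up (at rest), 0.26 bottom stop, 0.13 half way, where the pad's middle is 8 mm lower than at rest. The gauge's green field, below a white and above a red one, is the middle third: 0.087 to 0.173, 5.2 to 10.4 mm down. At the pad's middle about 3 N starts it moving, 7 N holds it half way, 11 N at the bottom; it springs back when let go
- sample_tube: Sample tube with a red cap, 17 mm thick and 92 mm long, standing loosely in the mixer's cup, cap about 165 mm above the table; its y axis runs down the tube. Leave it alone
- scissors: Scissors with black and orange handles, 179 x 90 x 14 mm, lying on the table; bystander
- stapler: Blue stapler, 36 x 125 x 50 mm; bystander
- lancet_box: Small white and blue carton, 52 x 92 x 47 mm; bystander
- swab_pack: Flat white swab pack, 22 x 165 x 8 mm; bystander
- glue_stick: Yellow glue stick with a red cap, 26 mm thick, standing upright, 90 mm high; bystander

How it is judged:
By the outcome, as a careful person would: the job done as asked, in the order asked, and still so for the second after the job is handed in, while the arm keeps its last pose, push and grip.
It also fails if it takes over 51 s, if anything falls off the work surface, if the arm or the gripper's body presses on something with over 40 N, if the wrist force passes 120 N, or if a joint passes its speed limit or range.

## Working session

There is one attempt and no reset: what is moved stays moved. The work goes in short steps, Python scripts to look and compute and a tool call to move; the robot and the scene stay as the last step left them, time stands still between calls to the robot, and variables do not carry over. Pictures are saved under pics/ and viewed, about 8 in all and at most 12, crops included, and the job is handed in when it is done.

Besides the shell and the picture viewer there is one more tool, called after "Call:" by a JSON object that holds its "method" and its "body". drive_tool: Moves the arm, as the interface text tells. Its arguments: {"type":"object","properties":{"moves":{"type":"array","items":{"type":"array","items":{"type":"number"}}},"squeeze":{"type":"number"}},"required":["moves"]}

```bash
mkdir -p pics
cat > h.py <<'E'
import numpy as np, cv2
from plant import readout, eyes, job, robot
from scipy.spatial.transform import Rotation as R
def shot(n,f):
    d=eyes.get_image(n); cv2.imwrite('pics/'+f,d['color'][:,:,::-1]); np.savez('pics/'+f+'.npz',**d); return d
def ray(d,u,v):
    K=d['intrinsics'];k1=float(d['k1']);s=np.array([(u-K[0,2])/K[0,0],(v-K[1,2])/K[1,1]]);p=s.copy()
    for _ in range(30): p=s/(1+k1*(p@p))
    M=d['world_from_camera'];return M[:3,3],M[:3,:3]@np.array([p[0],-p[1],-1])
def onz(d,u,v,z):
    o,r=ray(d,u,v);return o+r*(z-o[2])/r[2]
def proj(d,P):
    M=d['world_from_camera'];c=M[:3,:3].T@(np.array(P)-M[:3,3]);p=np.array([c[0],-c[1]])/-c[2]
    p=p*(1+float(d['k1'])*(p@p));K=d['intrinsics'];return [K[0,0]*p[0]+K[0,2],K[1,1]*p[1]+K[1,2]]
E
python3 - <<'E'
from h import *
print(robot.pinch_z); print(readout.get_obs())
a=shot('scene','s0.png');b=shot('side','d0.png')
for d in(a,b):print(d['world_from_camera'].round(3),d['k1'])
E
```

```text
0.0187
{'time': 0.0, 'qpos': array([ 1.09251163e+00,  5.28448941e-01,  1.43393447e+00,  5.87352159e-07,
        1.18139905e+00, -1.78551058e-01]), 'dq': array([ 0.00020071,  0.00078874, -0.0009435 ,  0.00040163,  0.00076386,
       -0.00064327]), 'joint_efforts': array([ 4.27174145e-04, -4.40038848e+01, -1.76591957e+01,  6.34618755e-02,
        5.82816044e-02, -1.77413253e-04]), 'tool_pos': array([0.18415853, 0.59639174, 0.18857208]), 'tcp_rot': array([-0.46895459, -3.10567783,  0.0032549 ]), 'force': array([-0.37065005,  0.4448661 , -0.65589653]), 'moment': array([-0.02595386, -0.01398536, -0.01165521]), 'gripper_width': 1.000797255157432}
[[ 0.657  0.554 -0.512  0.06 ]
 [-0.754  0.474 -0.455 -0.713]
 [-0.009  0.685  0.729  0.807]
 [ 0.     0.     0.     1.   ]] 0.020470441254969513
[[ 0.996  0.036 -0.078  0.472]
 [-0.084  0.636 -0.767 -0.972]
 [ 0.022  0.771  0.637  0.7  ]
 [ 0.     0.     0.     1.   ]] -0.007134691311268244
```

View pics/s0.png

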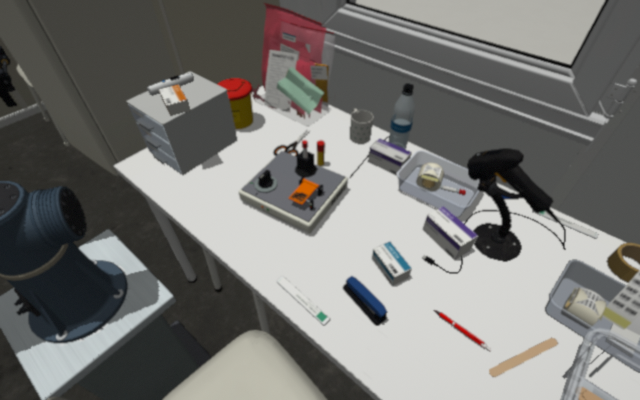

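View pics/d0.png

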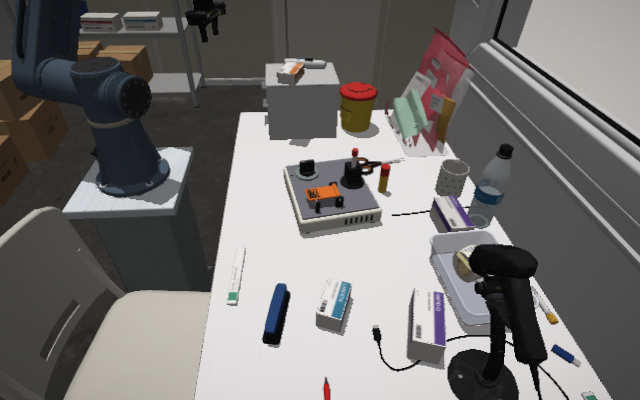

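Scene and side views: the mixer is at about (295,190) in scene, with its knob at (266,180) and paddle at (305,190). In the side view it is at about (332,195), knob (307,168), paddle (323,193). I'll enlarge both.

Run:
```python
from h import *
a=cv2.imread('pics/s0.png')[135:240,230:360];b=cv2.imread('pics/d0.png')[135:240,270:400]
cv2.imwrite('pics/c0.png',np.hstack([cv2.resize(x,(400,323),interpolation=cv2.INTER_CUBIC) for x in(a,b)]))
for f in('s0','d0'):
    im=cv2.imread(f'pics/{f}.png');d=np.load(f'pics/{f}.png.npz');h=cv2.cvtColor(im,cv2.COLOR_BGR2HSV)
    m=cv2.inRange(h,(5,180,120),(18,255,255));n,l,s,c=cv2.connectedComponentsWithStats(m)
    for i in range(1,n):
        if s[i,4]>20:print(f,s[i],c[i].round(1),onz(d,*c[i],.085).round(4))
```

```text
s0 [177  91   8   9  37] [180.2  94.8] [0.6238 0.4633 0.085 ]
s0 [290 179  28  25 286] [304.4 190.2] [ 0.5596 -0.2194  0.085 ]
d0 [305 183  35  17 298] [324.3 191.9] [ 0.5654 -0.218   0.085 ]
```

View pics/c0.png

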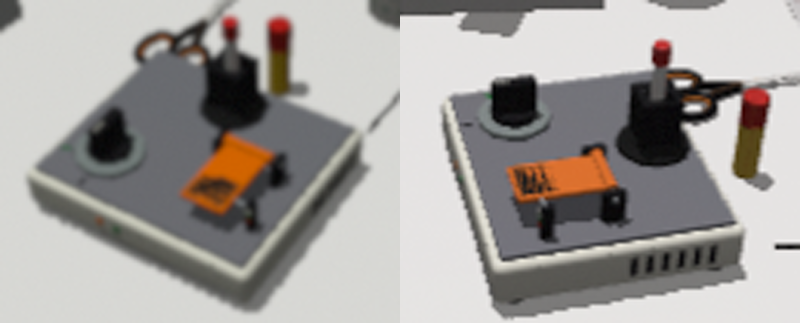

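Run:
```python
from h import *
s=np.load('pics/s0.png.npz');b=np.load('pics/d0.png.npz');k=130/400
S=lambda u,v,z:onz(s,230+u*k,135+v*k,z); B=lambda u,v,z:onz(b,270+(u-400)*k,135+v*k,z)
bx=np.array([[-110,125],[-110,-125],[110,-125]])/1e3
for nm,f,pts in(('scene',S,[(33,178),(245,272),(362,130)]),('side',B,[(446,97),(497,260),(742,227)])):
    P=np.array([f(*p,.054)[:2] for p in pts]);A=bx-bx.mean(0);C=P-P.mean(0)
    th=np.arctan2((A[:,0]*C[:,1]-A[:,1]*C[:,0]).sum(),(A*C).sum());Rm=np.array([[np.cos(th),-np.sin(th)],[np.sin(th),np.cos(th)]])
    t=P.mean(0)-Rm@bx.mean(0)
    print(nm,'th',th,'org',t,'res',((P-t)-bx@Rm.T).round(4).tolist())
    print(' lens',np.linalg.norm(P[0]-P[1]),np.linalg.norm(P[2]-P[1]))
    print(' knob',t+Rm@[-.05,.065],'pad',t+Rm@[-.06,-.06],'midpaddle',t+Rm@[-.047,-.06], 'cup',t+Rm@[.065,0])
print('knob plate scene',S(109,150,.058),'side',B(514,119,.058)); print('knob bar top',S(107,118,.1),B(513,82,.1))
print('red cap top',S(229,22,.165),B(660,46,.165))
```

```text
scene th 0.18444991914304354 org [ 0.58120253 -0.15821826] res [[0.004, -0.0104], [0.0033, 0.0094], [-0.0073, 0.001]]
 lens 0.23040779544700923 0.20805766315051286
 knob [ 0.52012929 -0.10349113] pad [ 0.53322465 -0.22820485] midpaddle [ 0.54600413 -0.22582057] cup [ 0.64509996 -0.14629688]
side th 0.15385927780837744 org [ 0.58947168 -0.15244038] res [[0.0039, -0.0092], [0.003, 0.0074], [-0.0069, 0.0017]]
 lens 0.23342705160349214 0.20946597457433028
 knob [ 0.53010089 -0.09587087] pad [ 0.53937564 -0.22092678] midpaddle [ 0.55222207 -0.21893449] cup [ 0.65370383 -0.14247894]
knob plate scene [ 0.52348546 -0.0961145   0.058     ] side [ 0.52802897 -0.09942933  0.058     ]
knob bar top [ 0.52522383 -0.09861674  0.1       ] [ 0.5269467  -0.09995627  0.1       ]
red cap top [ 0.64367902 -0.14631442  0.165     ] [ 0.64887281 -0.14724646  0.165     ]
```

Run:
```python
from h import *
s=np.load('pics/s0.png.npz');b=np.load('pics/d0.png.npz')
print('cabinet base',onz(s,183,170,0),onz(s,236,135,0),onz(b,268,136,0),onz(b,336,137,0), 'table edge',onz(b,238,120,0),onz(s,118,165,0))
M=lambda d,u1,v1:ray(d,u1,v1)
# cabinet top front-right corner: scene (180,110), side (266,82)
o1,r1=ray(s,181,114);o2,r2=ray(b,267,82)
t=np.linalg.lstsq(np.c_[r1,-r2],o2-o1,rcond=None)[0];print(o1+r1*t[0],o2+r2*t[1])
p=np.array([.526,-.099]);o=readout.get_obs()
Rt=R.from_rotvec(o['tcp_rot']).as_matrix();print(Rt.T@np.array([.526-o['tool_pos'][0],-.099-o['tool_pos'][1],.06]),Rt.round(3))
```

```text
cabinet base [0.42773801 0.20409102 0.        ] [0.66303679 0.21666759 0.        ] [0.4076376  0.21387227 0.        ] [0.65025536 0.19555998 0.        ] table edge [0.292054   0.33748466 0.        ] [3.01995878e-01 3.88579192e-01 1.11022302e-16]
[0.42847324 0.08558299 0.26742776] [0.4230416  0.08076871 0.25658709]
[-0.53189944 -0.56365072 -0.05909617] [[-0.955  0.295 -0.001]
 [ 0.295  0.955 -0.002]
 [ 0.    -0.002 -1.   ]]
```

Call:
{"method": "drive_tool", "body": {"moves": [[-0.0236, -0.0237, -0.018, 0, 0, 0, 0.087], [-0.0236, -0.0237, -0.018, 0, 0, 0, 0.087], [-0.0236, -0.0237, -0.018, 0, 0, 0, 0.087], [-0.0236, -0.0237, -0.018, 0, 0, 0, 0.087], [-0.0236, -0.0237, -0.018, 0, 0, 0, 0.087], [-0.0236, -0.0237, -0.018, 0, 0, 0, 0.087], [-0.0236, -0.0237, -0.018, 0, 0, 0, 0.087], [-0.0236, -0.0237, -0.018, 0, 0, 0, 0.087], [-0.0236, -0.0237, -0.018, 0, 0, 0, 0.087], [-0.0236, -0.0237, -0.018, 0, 0, 0, 0.087]]}}

```text
time: 0.93
tool_pos: [0.34, 0.2993, 0.3701]
tcp_rot: [-0.469, -3.106, 0.001]
force: [0.8, -0.4, 0.3]
gripper_width: 0.999
```

Call:
{"method": "drive_tool", "body": {"moves": [[-0.0246, -0.0273, 0, 0, 0, 0, 0.087], [-0.0246, -0.0273, 0, 0, 0, 0, 0.087], [-0.0246, -0.0273, 0, 0, 0, 0, 0.087], [-0.0246, -0.0273, 0, 0, 0, 0, 0.087], [-0.0246, -0.0273, 0, 0, 0, 0, 0.087], [-0.0246, -0.0273, 0.01, 0, 0, 0, 0.087], [-0.0246, -0.0273, 0.01, 0, 0, 0, 0.087], [-0.0246, -0.0273, 0.015, 0, 0, 0, 0.087], [-0.0246, -0.0273, 0.015, 0, 0, 0, 0.087], [-0.0246, -0.0273, 0.015, 0, 0, 0, 0.087]]}}

```text
time: 1.77
tool_pos: [0.4945, -0.0342, 0.3037]
tcp_rot: [-0.47, -3.106, -0.0]
force: [0.9, 0.6, 0.7]
gripper_width: 1.003
```

Call:
{"method": "drive_tool", "body": {"moves": [[-0.0246, -0.0273, 0.015, 0, 0, 0, 0.087], [-0.0246, -0.0273, 0.015, 0, 0, 0, 0.087], [0, 0, 0.02, 0, 0, -0.12, 0.087], [0, 0, 0, 0, 0, -0.12, 0.087], [0, 0, 0, 0, 0, -0.12, 0.087], [0, 0, 0, 0, 0, -0.11, 0.087], [0, 0, 0, 0, 0, 0, 0.087]]}}

```text
time: 2.35
tool_pos: [0.5249, -0.0992, 0.2538]
tcp_rot: [0.269, -3.129, -0.001]
force: [-0.3, -0.7, 0.4]
gripper_width: 0.998
```

Run:
```python
from h import *
d=shot('wrist','w0.png');print(d['world_from_camera'].round(3),readout.get_obs()['qpos'])
for n,p in dict(knob=(.526,-.099,.1),pad=(.5365,-.2245,.085)).items():print(n,proj(d,p))
```

```text
[[-0.17  -0.943 -0.285  0.446]
 [ 0.985 -0.163 -0.05  -0.113]
 [ 0.001 -0.29   0.957  0.447]
 [ 0.     0.     0.     1.   ]] [-3.95982676e-01  3.31508761e-01  1.57770341e+00  4.85175344e-05
  1.23357520e+00 -2.13444179e+00]
knob [np.float64(315.41285097468045), np.float64(176.328576085568)]
pad [np.float64(203.4608025521586), np.float64(163.79960017358115)]
```

View pics/w0.png

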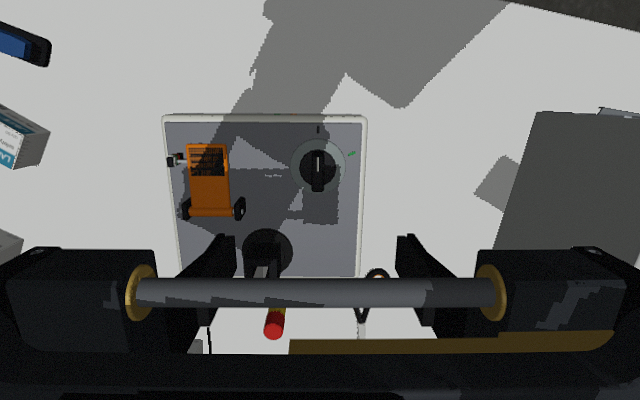

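Wrist view: knob disc at about (318,167) with its mark towards the front, paddle pad at about (209,161), and the mixer's front edge running from (163,115) to (367,118). The tube's cap is at (274,331).

Run:
```python
from h import *
d=np.load('pics/w0.png.npz');im=cv2.imread('pics/w0.png');h=cv2.cvtColor(im,cv2.COLOR_BGR2HSV)
dk=(h[:,:,2]<48).astype(np.uint8);dk[:135]=0;dk[205:]=0;dk[:,:285]=0;dk[:,350:]=0
n,l,s,c=cv2.connectedComponentsWithStats(dk)
for i in range(1,n):
    if s[i,4]>50:print('dark',s[i],c[i])
g=h[:,:,2].astype(int)
for y in range(145,196,5):print(y,g[y,286:352:2].tolist())
m=cv2.inRange(h,(5,180,100),(20,255,255));cs,_=cv2.findContours(m,0,2);k=max(cs,key=cv2.contourArea);print('paddle',cv2.boundingRect(k))
# light border of the cover -> front edge line
pts=[]
for x in range(175,360,5):
    col=im[100:135,x].astype(int).max(1);e=np.where(col<140)[0]
    if len(e):pts.append((x,100+e[0]))
print(pts)
P=np.array([onz(d,x,y,.056)[:2] for x,y in pts]);e=np.polyfit(P[:,1],P[:,0],1);print('yaw',-np.arctan(e[0]))
for u,v in((163,115),(367,118)):print(onz(d,u,v,.054))
print('pad corners top',[onz(d,u,v,.085).round(4) for u,v in((188,145),(228,145),(188,178),(230,178))])
```

```text
dark [ 299  149   38   43 1100] [317.08181818 169.10090909]
145 [71, 69, 69, 66, 67, 68, 59, 67, 77, 78, 77, 77, 78, 74, 77, 76, 76, 77, 76, 75, 142, 138, 137, 138, 126, 99, 129, 127, 125, 126, 129, 125, 128]
150 [70, 65, 68, 69, 62, 74, 74, 76, 76, 75, 76, 79, 53, 39, 35, 26, 20, 30, 39, 95, 140, 137, 139, 138, 136, 136, 136, 113, 127, 126, 126, 126, 126]
155 [68, 69, 69, 64, 76, 76, 75, 76, 77, 15, 19, 28, 20, 10, 13, 8, 5, 15, 11, 30, 42, 43, 41, 138, 134, 132, 133, 135, 128, 127, 127, 88, 131]
160 [67, 68, 64, 77, 77, 73, 75, 62, 20, 28, 29, 20, 21, 4, 18, 40, 133, 23, 14, 27, 40, 44, 42, 36, 62, 133, 133, 135, 134, 122, 127, 125, 126]
165 [63, 67, 66, 77, 75, 74, 76, 12, 23, 15, 20, 24, 25, 6, 22, 36, 132, 20, 20, 20, 26, 23, 29, 45, 22, 76, 80, 135, 132, 131, 126, 126, 125]
170 [72, 68, 63, 73, 75, 73, 72, 17, 18, 18, 21, 25, 25, 21, 22, 37, 134, 17, 13, 21, 22, 21, 21, 15, 21, 75, 72, 135, 131, 128, 125, 126, 124]
175 [69, 71, 69, 73, 71, 74, 73, 67, 15, 21, 23, 18, 22, 19, 17, 23, 23, 15, 17, 16, 17, 12, 23, 17, 33, 74, 71, 78, 130, 108, 123, 122, 125]
180 [69, 69, 69, 70, 72
[... 956 characters left out ...]
(260, np.int64(100)), (265, np.int64(100)), (270, np.int64(100)), (275, np.int64(100)), (280, np.int64(100)), (285, np.int64(100)), (290, np.int64(100)), (295, np.int64(100)), (300, np.int64(100)), (305, np.int64(100)), (310, np.int64(100)), (315, np.int64(100)), (320, np.int64(100)), (325, np.int64(100)), (330, np.int64(100)), (335, np.int64(114)), (340, np.int64(114)), (345, np.int64(114)), (350, np.int64(114)), (355, np.int64(115))]
yaw 0.20619733788803016
[ 0.49418885 -0.28548136  0.054     ]
[ 0.45748018 -0.04965735  0.054     ]
pad corners top [array([ 0.5183, -0.243 ,  0.085 ]), array([ 0.5109, -0.1993,  0.085 ]), array([ 0.5558, -0.2407,  0.085 ]), array([ 0.5478, -0.1935,  0.085 ])]
```

Run:
```python
from h import *
d=np.load('pics/w0.png.npz');y=.165
ux=np.array([np.cos(y),np.sin(y)]);uy=np.array([-ux[1],ux[0]])
a=onz(d,317.7,192,.1)[:2];print('knob from bar back',a-.021*ux)
l,r=onz(d,299,167.5,.07)[:2],onz(d,336.8,167.5,.07)[:2];print('disc',(l+r)/2,np.linalg.norm(r-l))
f=onz(d,317.7,147.5,.07)[:2];print('disc front->axis',f+.022*ux)
m=onz(d,317.5,144.5+.5,.07)
c=onz(d,208,144,.082)[:2];print('paddle front mid',c)
o=readout.get_obs();Rt=R.from_rotvec(o['tcp_rot']).as_matrix();print(o['tool_pos'],'tool y yaw',np.arctan2(Rt[1,1],Rt[0,1])-np.pi/2)
for k in ([.526,-.099],):
  k=np.array(k); print('pad from knob',k-.01*ux-.125*uy)
```

```text
knob from bar back [ 0.52224175 -0.09697166]
disc [ 0.52197179 -0.09672028] 0.04413384268142271
disc front->axis [ 0.52072415 -0.09735491]
paddle front mid [ 0.51406165 -0.22209927]
[ 0.52495748 -0.09914015  0.25405284] tool y yaw 0.16764637565382934
pad from knob [ 0.53666736 -0.22394482]
```

Call:
{"method": "drive_tool", "body": {"moves": [[0.0021, 0.0024, 0.035, 0, 0, 0, 0.05], [0, 0, 0.035, 0, 0, 0, 0.05], [0, 0, 0.035, 0, 0, 0, 0.05], [0, 0, 0.03, 0, 0, 0, 0.05], [0, 0, 0.015, 0, 0, 0, 0.05], [0, 0, 0, 0, 0, 0, 0.05], [0, 0, 0, 0, 0, 0, 0.05]]}}

```text
time: 2.98
tool_pos: [0.5225, -0.0969, 0.1041]
tcp_rot: [0.264, -3.129, -0.001]
force: [0.1, -0.2, 0.6]
gripper_width: 0.603
```

Run:
```python
from h import *
d=shot('wrist','w1.png');s=shot('scene','s1.png');e=shot('side','d1.png')
a=d['color'][:,:,::-1];b=s['color'][120:230,220:370,::-1];c=e['color'][110:220,260:410,::-1]
cv2.imwrite('pics/c1.png',np.vstack([cv2.resize(a,(480,300)),np.hstack([cv2.resize(x,(400,293)) for x in (b,c)])[:, :]]) if 0 else np.hstack([cv2.resize(b,(400,293)),cv2.resize(c,(400,293))]))
print(readout.get_obs()['tool_pos'])
```

```text
[ 0.52425215 -0.09766667  0.10614551]
```

View pics/c1.png

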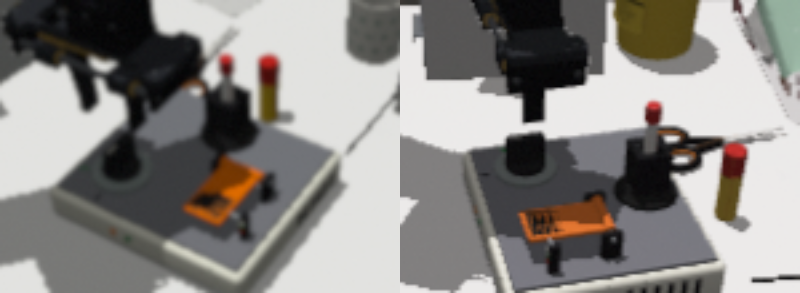

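The fingers straddle the knob: fingertip at (533,105), knob bar at (525,150) in the side crop. The tube and paddle are clear. Next I'll descend and grip.

Call:
{"method": "drive_tool", "body": {"moves": [[0, 0, 0.015, 0, 0, 0, 0.05], [0, 0, 0.014, 0, 0, 0, 0.05], [0, 0, 0, 0, 0, 0, 0.03], [0, 0, 0, 0, 0, 0, 0.01], [0, 0, 0, 0, 0, 0, 0.005], [0, 0, 0, 0, 0, 0, 0.005], [0, 0, 0, 0, 0, 0, 0.005], [0, 0, 0, 0, 0, 0, 0.005]], "squeeze": 30}}

```text
time: 3.8
tool_pos: [0.5233, -0.0973, 0.0763]
tcp_rot: [-0.267, 3.129, -0.001]
force: [-0.4, -0.9, 0.7]
gripper_width: 0.205
```

Call:
{"method": "drive_tool", "body": {"moves": [[0, 0, 0, 0, 0, 0, 0.005], [0, 0, 0, 0, 0, 0, 0.005], [0, 0, 0, 0, 0, 0, 0.005], [0, 0, 0, 0, 0, 0, 0.005]]}}

```text
time: 4.13
tool_pos: [0.5228, -0.0972, 0.0755]
tcp_rot: [0.267, -3.13, -0.0]
force: [0.3, -1.0, -0.0]
gripper_width: 0.063
```

Opening is 5.5 mm where the bar should stop it at 14 mm, so I'll look.

Run:
```python
from h import *
s=shot('scene','s2.png');e=shot('side','d2.png');w=shot('wrist','w2.png')
b=s['color'][120:230,220:370,::-1];c=e['color'][110:220,260:410,::-1]
cv2.imwrite('pics/c2.png',np.vstack([np.hstack([cv2.resize(b,(400,293)),cv2.resize(c,(400,293))]),cv2.resize(w['color'][100:340,:,::-1],(800,300))]))
o=readout.get_obs();print(o['tool_pos'],o['gripper_width'],o['force'])
```

```text
[ 0.52282149 -0.09716416  0.07550015] 0.059916005990809804 [-0.28457362  0.25170475 -0.08103919]
```

View pics/c2.png

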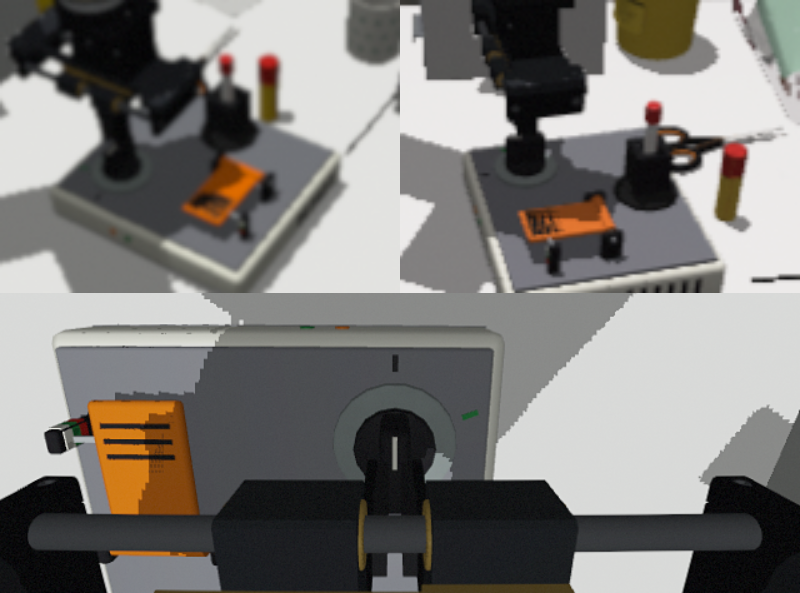

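Wrist view: the bar, with its white mark at (394,455), sits centred between the two fingers at (375,480) and (415,480). I'll command fully shut to see whether it is really held.

Call:
{"method": "drive_tool", "body": {"moves": [[0, 0, 0, 0, 0, 0, 0.0], [0, 0, 0, 0, 0, 0, 0.0], [0, 0, 0, 0, 0, 0, 0.0], [0, 0, 0, 0, 0, 0, 0.0], [0, 0, 0, 0, 0, 0.06, 0.0], [0, 0, 0, 0, 0, 0.06, 0.0], [0, 0, 0, 0, 0, 0.06, 0.0]], "squeeze": 35}}

```text
time: 4.87
tool_pos: [0.5228, -0.0972, 0.0756]
tcp_rot: [0.02, 3.142, -0.0]
force: [-0.3, -0.1, 0.1]
gripper_width: 0.005
```

Run:
```python
from h import *
o=readout.get_obs();print(o['gripper_width'],o['force'],o['moment'],o['joint_efforts'])
w=shot('wrist','w3.png');cv2.imwrite('pics/c3.png',cv2.resize(w['color'][140:300,220:420,::-1],(750,600)))
```

```text
0.00473753522212163 [-0.31364164 -0.1099402   0.08793632] [-0.02396443  0.01148519 -0.02755883] [-8.76206116e-06 -3.94483888e+01 -1.11678663e+01 -4.43931192e-02
  5.70048799e-02 -4.75601926e-01]
```

View pics/c3.png

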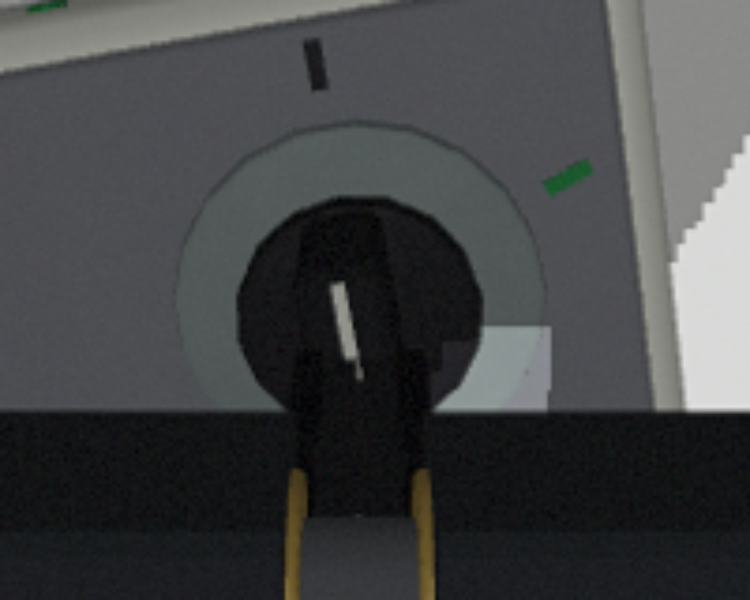

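Run:
```python
from h import *
d=np.load('pics/w3.png.npz');f=lambda P:((np.array(proj(d,P))-[220,140])*3.75).round(0)
t=np.array([.5228,-.0972])
for z in(.07,.0756,.094,.1,.12):print(z,f([*t,z]))
y=.165;ux=np.array([np.cos(y),np.sin(y)]);uy=np.array([-ux[1],ux[0]])
for a in(-.021,.021):
  for b in(-.007,.007):print('bar',a,b,f([*(t+a*ux+b*uy),.1]))
print(readout.get_obs())
y2=.165-.18;vx=np.array([np.cos(y2),np.sin(y2)]);vy=np.array([-vx[1],vx[0]])
for a in(-.0095,.0095):
  for b in(-.015,-.007,.007,.015):print('pads',a,b,f([*(t+a*vx+b*vy),.1]))
```

```text
0.07 [358. 324.]
0.0756 [358. 336.]
0.094 [358. 382.]
0.1 [358. 399.]
0.12 [358. 463.]
bar -0.021 -0.007 [285. 277.]
bar -0.021 0.007 [380. 261.]
bar 0.021 -0.007 [338. 527.]
bar 0.021 0.007 [427. 513.]
{'time': 4.9167, 'qpos': array([-3.94047270e-01,  5.72008915e-01,  1.76885322e+00,  9.90437846e-05,
        8.00831919e-01, -1.95014813e+00]), 'dq': array([-0.00085333, -0.00148808,  0.00039075, -0.00140426, -0.00051889,
       -0.14424749]), 'joint_efforts': array([-2.96341733e-02, -3.94562995e+01, -1.12079018e+01, -5.98075544e-02,
        4.68135963e-02,  1.32182082e-01]), 'tool_pos': array([ 0.52278912, -0.09713371,  0.07553428]), 'tcp_rot': array([-2.31911809e-02, -3.14143995e+00, -1.63505317e-04]), 'force': array([-0.89403578,  0.10548648, -0.52121026]), 'moment': array([-0.05711371,  0.07155358, -0.02274181]), 'gripper_width': 0.006855432895473302}
pads -0.0095 -0.015 [257. 340.]
pads -0.0095 -0.007 [311. 340.]
pads -0.0095 0.007 [406. 340.]
pads -0.0095 0.015 [460. 340.]
pads 0.0095 -0.015 [260. 455.]
pads 0.0095 -0.007 [312. 455.]
pads 0.0095 0.007 [404. 456.]
pads 0.0095 0.015 [456. 456.]
```

Run:
```python
from h import *
e=shot('side','d4.png');w=shot('wrist','w4.png')
g=lambda x:(255*(x/255.)**.45).astype(np.uint8)
b=g(e['color'][120:190,270:360,::-1]);c=g(w['color'][180:260,270:360,::-1])
cv2.imwrite('pics/c4.png',np.hstack([cv2.resize(b,(400,311),interpolation=2),cv2.resize(c,(400,311),interpolation=2)]))
t=[.5228,-.0972]
for z in(.07,.0755,.1,.13):print(z,(np.array(proj(e,[*t,z]))-[270,120])*4.44,(np.array(proj(w,[*t,z]))-[270,180])*[4.44,3.89])
```

```text
0.07 [156.21071624 221.40725259] [201.95453257 180.4691056 ]
0.0755 [156.21254989 214.40273055] [201.96861223 193.08833614]
0.1 [156.22104474 182.63796203] [202.0409927  257.98583104]
0.13 [156.23221499 142.44495435] [202.15887667 363.77191835]
```

View pics/c4.png

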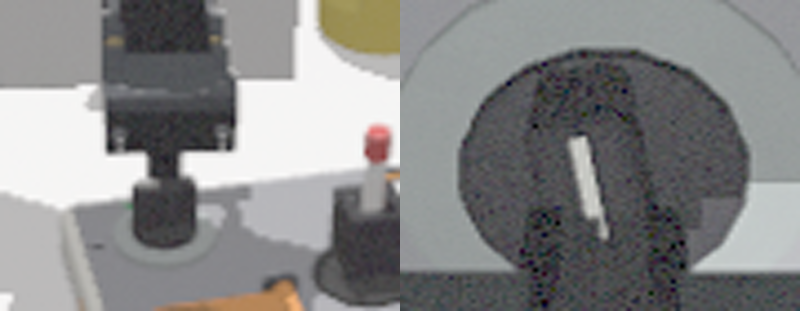

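Both enlarged views leave it unclear whether the bar is between the pads. The mark at (590,190) shows the knob has not turned with the tool. I'll turn a little further and read the moment and the mark.

Call:
{"method": "drive_tool", "body": {"moves": [[0, 0, 0, 0, 0, 0.1, 0.0], [0, 0, 0, 0, 0, 0.1, 0.0], [0, 0, 0, 0, 0, 0, 0.0], [0, 0, 0, 0, 0, 0, 0.0], [0, 0, 0, 0, 0, 0, 0.0]], "squeeze": 35}}

```text
time: 5.43
tool_pos: [0.5228, -0.0972, 0.0756]
tcp_rot: [0.325, 3.125, -0.0]
force: [0.6, 0.3, 0.2]
gripper_width: 0.004
```

```bash
cat >> h.py <<'E'
def mark(f):
    # world yaw of the white mark on the bar top, and its ends
    d=shot('wrist',f);g=cv2.cvtColor(d['color'],cv2.COLOR_RGB2HSV);c=proj(d,[.5228,-.0972,.1])
    m=((g[:,:,2]>105)&(g[:,:,1]<60)).astype(np.uint8);Y,X=np.mgrid[:400,:640];m[np.hypot(X-c[0],Y-c[1])>42]=0
    n,l,s,ce=cv2.connectedComponentsWithStats(m)
    for i in range(1,n):
        if s[i,4]<15: continue
        ys,xs=np.where(l==i);P=np.array([onz(d,x,y,.1)[:2] for x,y in zip(xs,ys)]);w,v=np.linalg.eigh(np.cov(P.T));a=v[:,1]
        print('comp',s[i],'mid',P.mean(0).round(4),'yaw',np.arctan(a[1]/a[0]).round(3),'len',(4*np.sqrt(w[1])).round(4),'wid',(4*np.sqrt(w[0])).round(4))
E
python3 - <<'E'
from h import *
o=readout.get_obs();print(o['gripper_width'],o['force'],o['moment'],o['joint_efforts'][5],o['dq'][5],o['tcp_rot'],o['tool_pos'])
mark('w5.png')
E
```

```text
0.0037816770807798028 [0.61989317 0.32237416 0.18762376] [-0.00893337 -0.02579787  0.02216952] -0.008068289898801595 0.01120008495294485 [ 3.24645424e-01  3.12474461e+00 -8.66883931e-05] [ 0.52284995 -0.09720054  0.0755587 ]
comp [303 217  10  19  69] mid [ 0.5099 -0.0992] yaw 0.158 len 0.0137 wid 0.0022
comp [338 234  20  16 225] mid [ 0.5246 -0.0783] yaw -1.059 len 0.0122 wid 0.0088
```

Run:
```python
from h import *
d=np.load('pics/d1.png.npz');im=cv2.imread('pics/d1.png')
g=cv2.cvtColor(im,cv2.COLOR_BGR2GRAY)
for y in range(138,182,2):print(y,g[y,294:326:2].tolist())
for c in ([.5235,-.0975,.105],[.5235-.167*-.03,-.0975-.986*.03,.105],[.5235-.167*-.04,-.0975-.986*.04,.105],[.5228,-.0972,.1]):print(proj(d,c))
```

```text
138 [87, 86, 76, 8, 7, 9, 7, 7, 7, 10, 9, 8, 8, 9, 7, 5]
140 [128, 127, 127, 31, 27, 29, 11, 9, 7, 5, 5, 8, 8, 5, 8, 11]
142 [126, 128, 126, 31, 9, 13, 8, 8, 6, 7, 11, 8, 7, 7, 85, 114]
144 [127, 128, 127, 56, 10, 21, 7, 6, 7, 6, 147, 223, 230, 234, 234, 234]
146 [234, 223, 223, 222, 196, 128, 29, 8, 6, 7, 159, 234, 234, 234, 234, 234]
148 [234, 234, 234, 234, 234, 234, 53, 11, 7, 6, 166, 234, 234, 234, 234, 234]
150 [234, 234, 234, 234, 234, 234, 53, 7, 10, 8, 166, 234, 234, 234, 234, 233]
152 [234, 233, 234, 234, 234, 234, 54, 10, 7, 7, 166, 235, 234, 234, 234, 234]
154 [235, 234, 234, 234, 234, 234, 53, 6, 9, 11, 166, 234, 234, 234, 234, 234]
156 [234, 234, 234, 234, 234, 234, 168, 220, 221, 223, 230, 234, 234, 234, 234, 235]
158 [234, 234, 234, 235, 234, 234, 234, 234, 234, 234, 234, 234, 234, 234, 235, 234]
160 [235, 234, 234, 219, 163, 130, 120, 81, 63, 34, 199, 235, 234, 234, 234, 234]
162 [234, 234, 225, 26, 32, 33, 17, 14, 13, 12, 98, 132, 123, 90, 92, 125]
164 [225, 174, 159, 7, 12, 11, 11, 10, 10, 8, 40, 63, 63, 63, 63, 122]
166 [64, 63, 57, 10, 12, 14, 9, 11, 8, 9, 39, 63, 63, 63, 69, 122]
168 [64, 65, 72, 9, 13, 11, 12, 11, 13, 10, 45, 69, 63, 64, 63, 71]
170 [64, 72, 68, 11, 10, 10, 10, 11, 13, 13, 46, 72, 65, 62, 63, 63]
172 [64, 73, 72, 12, 14, 14, 16, 16, 17, 15, 49, 73, 67, 63, 63, 87]
174 [62, 70, 75, 57, 13, 12, 15, 11, 11, 22, 70, 73, 61, 63, 64, 63]
176 [64, 57, 71, 73, 69, 66, 50, 58, 68, 73, 73, 62, 62, 64, 63, 64]
178 [64, 63, 59, 59, 67, 72, 72, 73, 71, 65, 55, 62, 63, 64, 63, 63]
180 [64, 64, 63, 61, 61, 59, 57, 56, 59, 62, 63, 63, 63, 63, 64, 63]
[np.float64(305.4422918744356), np.float64(159.70197644187715)]
[np.float64(307.9030385697665), np.float64(165.75271192079188)]
[np.float64(308.74713295498816), np.float64(167.82826220805288)]
[np.float64(305.1849199871736), np.float64(161.13467613277447)]
```

The knob has not moved and no moment built up. In the side view the tips sit about 12 px higher than the TCP should, so the tips may really be above the bar. I'll lift clear and triangulate the actual fingertips.

Call:
{"method": "drive_tool", "body": {"moves": [[0, 0, -0.03, 0, 0, -0.12, 0.0], [0, 0, -0.03, 0, 0, -0.12, 0.0], [0, 0, 0, 0, 0, -0.14, 0.0], [0, 0, 0, 0, 0, 0, 0.0], [0, 0, 0, 0, 0, 0, 0.0]]}}

```text
time: 5.9
tool_pos: [0.5225, -0.097, 0.1356]
tcp_rot: [0.24, -3.132, -0.0]
force: [-0.7, 0.1, -0.3]
gripper_width: 0.004
```

Run:
```python
from h import *
e=shot('side','d6.png');s=shot('scene','s6.png');w=shot('wrist','w6.png')
o=readout.get_obs();t=o['tool_pos'];print(t,o['tcp_rot'])
q=lambda d,n,k,x0,y0,p:((np.array(proj(d,p))-[x0,y0])*k).round(0)
g=lambda x:(255*(x/255.)**.6).astype(np.uint8)
b=g(e['color'][100:200,260:360,::-1]);c=g(s['color'][110:210,210:310,::-1])
cv2.imwrite('pics/c6.png',np.hstack([cv2.resize(b,(400,400),interpolation=2),cv2.resize(c,(400,400),interpolation=2)]))
for dz in(0,.03):print('side',q(e,0,4,260,100,t+[0,0,dz]),'scene',q(s,0,4,210,110,t+[0,0,dz]))
```

```text
[ 0.5218861  -0.09680566  0.13452451] [ 2.40939019e-01 -3.13006050e+00 -1.83339928e-03]
side [179. 202.] scene [208. 218.]
side [179. 165.] scene [203. 185.]
```

View pics/c6.png

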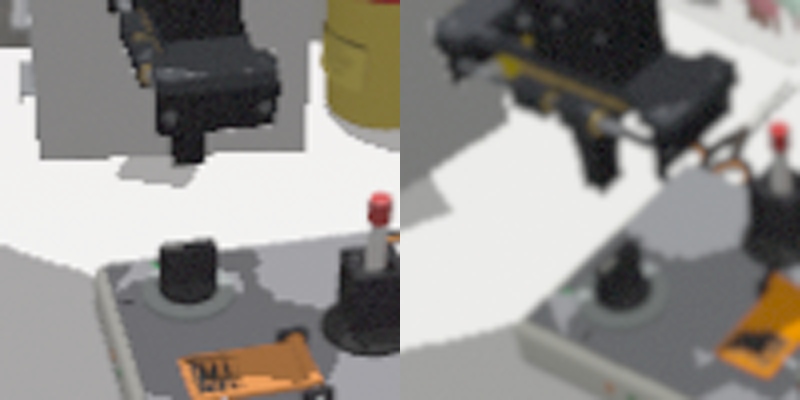

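Both views show the shut tips at about (188,162) side and (200,187) scene in the crop. That is about 30 mm above where the reported TCP projects, at (179,202) and (208,218).

Run:
```python
from h import *
e=np.load('pics/d6.png.npz');s=np.load('pics/s6.png.npz')
def tri(p,q):
    o1,r1=ray(e,*p);o2,r2=ray(s,*q);t=np.linalg.lstsq(np.c_[r1,-r2],o2-o1,rcond=None)[0]
    a,b=o1+r1*t[0],o2+r2*t[1];return ((a+b)/2).round(4),np.linalg.norm(a-b).round(4)
for p in((188,162),(188,158)):
  for q in((200,187),(200,183)):print(p,q,tri((260+p[0]/4,100+p[1]/4),(210+q[0]/4,110+q[1]/4)))
print('check knob top',tri((260+188/4,100+243/4),(210+219/4,110+240/4)),'tube cap',tri((260+380/4,100+194/4),(210+379/4,110+125/4)))
w=cv2.imread('pics/w6.png');d=np.load('pics/w6.png.npz');print([np.round(proj(d,[.5225,-.097,z])) for z in(.1356,.165)])
cv2.imwrite('pics/c6w.png',cv2.resize((255*(w[180:340,220:420]/255.)**.5).astype(np.uint8),(750,600)))
```

```text
(188, 162) (200, 187) (array([ 0.5271, -0.0873,  0.1579]), np.float64(0.0054))
(188, 162) (200, 183) (array([ 0.5277, -0.0869,  0.159 ]), np.float64(0.0027))
(188, 158) (200, 187) (array([ 0.5264, -0.0885,  0.1605]), np.float64(0.0078))
(188, 158) (200, 183) (array([ 0.5271, -0.088 ,  0.1616]), np.float64(0.0051))
check knob top (array([ 0.5295, -0.0948,  0.103 ]), np.float64(0.0067)) tube cap (array([ 0.6504, -0.1413,  0.1638]), np.float64(0.0035))
[array([315., 231.]), array([315., 252.])]
```

View pics/c6w.png

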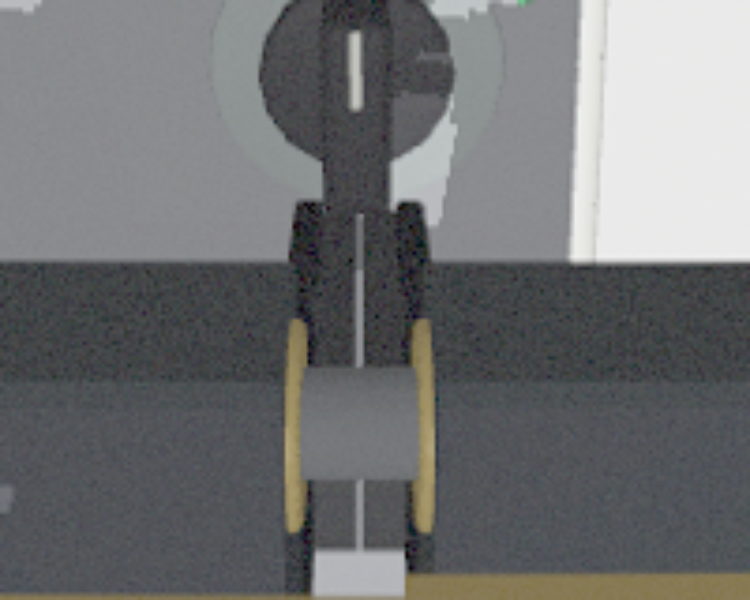

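Wrist view confirms the fingers are shut (slit at x=360) with their lower front edge at (360,203), about 25 mm above the reported TCP, and the bar is centred at x=357. The real tips are about 25 mm short of the nominal TCP, so I'll go that much lower, watching force.

Call:
{"method": "drive_tool", "body": {"moves": [[0, 0, 0, 0, 0, 0, 0.045], [0, 0, 0, 0, 0, 0, 0.045], [0, 0, 0, 0, 0, 0, 0.045], [0, 0, 0, 0, 0, 0, 0.045], [0, 0, 0.02, 0, 0, 0, 0.045], [0, 0, 0.02, 0, 0, 0, 0.045], [0, 0, 0.015, 0, 0, 0, 0.045], [0, 0, 0.01, 0, 0, 0, 0.045], [0, 0, 0.005, 0, 0, 0, 0.045], [0, 0, 0, 0, 0, 0, 0.045]]}}

```text
time: 6.88
tool_pos: [0.5222, -0.097, 0.0646]
tcp_rot: [0.243, -3.13, -0.002]
force: [0.1, -0.1, -0.4]
gripper_width: 0.512
```

Call:
{"method": "drive_tool", "body": {"moves": [[0, 0, 0.005, 0, 0, 0, 0.045], [0, 0, 0.004, 0, 0, 0, 0.045], [0, 0, 0.003, 0, 0, 0, 0.045], [0, 0, 0, 0, 0, 0, 0.045]]}}

```text
time: 7.22
tool_pos: [0.5227, -0.0971, 0.0534]
tcp_rot: [0.244, -3.132, -0.0]
force: [-0.1, 0.3, -0.1]
gripper_width: 0.519
```

Call:
{"method": "drive_tool", "body": {"moves": [[0, 0, 0, 0, 0, 0, 0.0], [0, 0, 0, 0, 0, 0, 0.0], [0, 0, 0, 0, 0, 0, 0.0], [0, 0, 0, 0, 0, 0, 0.0], [0, 0, 0, 0, 0, 0, 0.0], [0, 0, 0, 0, 0, 0, 0.0], [0, 0, 0, 0, 0, 0, 0.0], [0, 0, 0, 0, 0, 0, 0.0], [0, 0, 0, 0, 0, 0, 0.0], [0, 0, 0, 0, 0, 0, 0.0]], "squeeze": 30}}

```text
time: 8.05
tool_pos: [0.5229, -0.0973, 0.0537]
tcp_rot: [-0.244, 3.132, -0.0]
force: [-0.5, -1.1, 1.4]
gripper_width: 0.158
```

Held at 13.7 mm. Turning now.

Call:
{"method": "drive_tool", "body": {"moves": [[0, 0, 0, 0, 0, 0.08, 0.0], [0, 0, 0, 0, 0, 0.1, 0.0], [0, 0, 0, 0, 0, 0.1, 0.0], [0, 0, 0, 0, 0, 0.1, 0.0], [0, 0, 0, 0, 0, 0, 0.0]]}}

```text
time: 8.47
tool_pos: [0.5229, -0.0971, 0.0537]
tcp_rot: [0.355, 3.121, 0.0]
force: [-0.8, 0.9, 1.3]
gripper_width: 0.156
```

Run:
```python
from h import *
o=readout.get_obs();print(o['gripper_width'],o['force'],o['moment'],o['tcp_rot'])
mark('w7.png')
```

```text
0.15589222504944 [-0.79029156  0.87577907  1.25221866] [-0.00631843  0.0637571   0.03165106] [3.55181988e-01 3.12117027e+00 1.67791230e-04]
comp [314 230   4  29 115] mid [ 0.5117 -0.0945] yaw -0.225 len 0.0178 wid 0.0022
```

The knob turns with the fingers: the mark's yaw went from 0.158 to -0.225. I'll continue to about 1.16.

Call:
{"method": "drive_tool", "body": {"moves": [[0, 0, 0, 0, 0, 0.1, 0.0], [0, 0, 0, 0, 0, 0.1, 0.0], [0, 0, 0, 0, 0, 0.1, 0.0], [0, 0, 0, 0, 0, 0.1, 0.0], [0, 0, 0, 0, 0, 0.1, 0.0], [0, 0, 0, 0, 0, 0.1, 0.0], [0, 0, 0, 0, 0, 0.1, 0.0], [0, 0, 0, 0, 0, 0.08, 0.0], [0, 0, 0, 0, 0, 0, 0.0], [0, 0, 0, 0, 0, 0, 0.0]]}}

```text
time: 9.35
tool_pos: [0.5231, -0.0968, 0.0537]
tcp_rot: [1.509, 2.755, 0.001]
force: [1.5, 2.9, 2.7]
gripper_width: 0.159
```

Call:
{"method": "drive_tool", "body": {"moves": [[0, 0, 0, 0, 0, 0, 0.045], [0, 0, 0, 0, 0, 0, 0.045], [0, 0, 0, 0, 0, 0, 0.045], [0, 0, 0, 0, 0, 0, 0.045], [0, 0, 0, 0, 0, 0, 0.045], [0, 0, 0, 0, 0, 0, 0.045], [0, 0, -0.02, 0, 0, 0, 0.045], [0, 0, -0.035, 0, 0, 0, 0.045], [0, 0, -0.035, 0, 0, 0, 0.0], [0, 0, 0, 0, 0, 0, 0.0]]}}

```text
time: 10.18
tool_pos: [0.5272, -0.0989, 0.1494]
tcp_rot: [1.506, 2.743, 0.002]
force: [1.0, -1.7, -0.1]
gripper_width: 0.438
```

Run:
```python
from h import *
o=readout.get_obs();print(o['gripper_width'],o['force'],o['moment'],o['tcp_rot'],o['tool_pos'],o['qpos'][5])
mark('w8.png')
Rt=R.from_rotvec(o['tcp_rot']).as_matrix()
y=.163;ux=np.array([np.cos(y),np.sin(y)]);uy=np.array([-ux[1],ux[0]])
pad=np.array([.5226,-.0972])-.01*ux-.125*uy;print('pad',pad,'tool shift',Rt.T@np.array([*(pad-o['tool_pos'][:2]),0]))
# pad check from wrist view: orange region
d=np.load('pics/w8.png.npz');h=cv2.cvtColor(d['color'],cv2.COLOR_RGB2HSV);m=cv2.inRange(h,(5,180,100),(20,255,255))
k=max(cv2.findContours(m,0,2)[0],key=cv2.contourArea);b=cv2.boxPoints(cv2.minAreaRect(k));print(b.round(),[onz(d,*p,.085)[:2].round(4) for p in b],proj(d,[*pad,.085]))
```

```text
0.43759087642572897 [ 1.04953445 -1.65751234 -0.09198961] [-0.07902027 -0.01816339  0.00985273] [1.50606763e+00 2.74285715e+00 2.03392265e-03] [ 0.5272323  -0.09888898  0.14944137] -0.9602790767252611
comp [300 159  53  46 634] mid [ 0.5292 -0.0737] yaw -0.279 len 0.0534 wid 0.0197
comp [311 176   4  20  47] mid [ 0.5176 -0.0874] yaw -1.053 len 0.019 wid 0.0022
pad [ 0.53301745 -0.2221659 ] tool shift [-0.10711978 -0.06128277  0.00066522]
[[258. 308.]
 [324. 308.]
 [324. 339.]
 [258. 339.]] [array([ 0.5395, -0.2158]), array([ 0.5908, -0.1835]), array([ 0.6098, -0.2128]), array([ 0.5565, -0.2463])] [np.float64(248.5285292750496), np.float64(309.7623246160244)]
```

The mark's yaw is now -1.053, so the knob has turned 1.21 rad, is released and has clicked on. Next I'll turn the tool back and go above the pad with the fingers shut.

Call:
{"method": "drive_tool", "body": {"moves": [[0, 0, 0, 0, 0, -0.12, 0.0], [0, 0, 0, 0, 0, -0.12, 0.0], [0, 0, 0, 0, 0, -0.12, 0.0], [0, 0, 0, 0, 0, -0.12, 0.0], [0, 0, 0, 0, 0, -0.12, 0.0], [0, 0, 0, 0, 0, -0.12, 0.0], [0, 0, 0, 0, 0, -0.12, 0.0], [0, 0, 0, 0, 0, -0.12, 0.0], [0, 0, 0, 0, 0, -0.12, 0.0], [0, 0, 0, 0, 0, -0.1, 0.0]]}}

```text
time: 11.07
tool_pos: [0.5217, -0.0968, 0.1422]
tcp_rot: [0.284, -3.126, -0.002]
force: [0.5, 0.1, 0.1]
gripper_width: 0.007
```

Call:
{"method": "drive_tool", "body": {"moves": [[0.0025, -0.031, 0, 0, 0, 0, 0.0], [0.0025, -0.031, 0, 0, 0, 0, 0.0], [0.0025, -0.031, 0, 0, 0, 0, 0.0], [0.003, -0.031, 0, 0, 0, 0, 0.0], [0, 0, 0.01, 0, 0, 0, 0.0], [0, 0, 0, 0, 0, 0, 0.0], [0, 0, 0, 0, 0, 0, 0.0]]}}

```text
time: 11.65
tool_pos: [0.5323, -0.2199, 0.1318]
tcp_rot: [0.273, -3.126, -0.005]
force: [-1.1, 0.5, -0.7]
gripper_width: 0.004
```

Run:
```python
from h import *
o=readout.get_obs();print(o['gripper_width'],o['force'],o['tcp_rot'],o['tool_pos'])
w=shot('wrist','w9.png');e=shot('side','d9.png')
print('pad',proj(w,[.5325,-.221,.085]))
g=lambda x:(255*(x/255.)**.6).astype(np.uint8)
cv2.imwrite('pics/c9.png',g(np.hstack([cv2.resize(w['color'][130:290,220:420,::-1],(500,400)),cv2.resize(e['color'][130:230,270:345,::-1],(300,400))])))
print('crop',(np.array(proj(w,[.5325,-.221,.085]))-[220,130])*2.5)
```

```text
0.004450563937601886 [-1.05589364  0.48695317 -0.69919075] [ 0.27338987 -3.12590136 -0.00539413] [ 0.5323127  -0.21993305  0.13175046]
pad [np.float64(313.8922804057922), np.float64(206.55733630727008)]
crop [234.73070101 191.39334077]
```

View pics/c9.png

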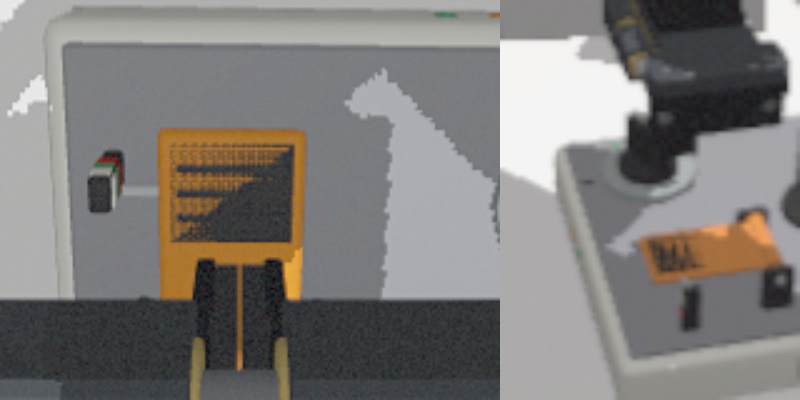

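Wrist view: ribbed pad centred at (231,192) in the crop against a prediction of (235,191). Gauge post at (105,180), clear of the closed fingers. The side view shows the knob turned. I'll descend and feel for contact.

Call:
{"method": "drive_tool", "body": {"moves": [[0, 0, 0.02, 0, 0, 0, 0.0], [0, 0, 0.02, 0, 0, 0, 0.0], [0, 0, 0.015, 0, 0, 0, 0.0], [0, 0, 0.008, 0, 0, 0, 0.0], [0, 0, 0, 0, 0, 0, 0.0], [0, 0, 0, 0, 0, 0, 0.0], [0, 0, 0, 0, 0, 0, 0.0]]}}

```text
time: 12.33
tool_pos: [0.5349, -0.2211, 0.0715]
tcp_rot: [-0.276, 3.128, -0.002]
force: [0.1, -0.5, -0.4]
gripper_width: 0.004
```

Call:
{"method": "drive_tool", "body": {"moves": [[0, 0, 0.002, 0, 0, 0, 0.0], [0, 0, 0, 0, 0, 0, 0.0], [0, 0, 0, 0, 0, 0, 0.0]]}}

```text
time: 12.58
tool_pos: [0.5344, -0.2213, 0.0691]
tcp_rot: [-0.275, 3.129, -0.001]
force: [-0.7, 0.0, 0.5]
gripper_width: 0.008
```

Call:
{"method": "drive_tool", "body": {"moves": [[0, 0, 0.002, 0, 0, 0, 0.0], [0, 0, 0, 0, 0, 0, 0.0], [0, 0, 0, 0, 0, 0, 0.0]]}}

```text
time: 12.83
tool_pos: [0.534, -0.2211, 0.0665]
tcp_rot: [0.275, -3.129, -0.0]
force: [0.2, 0.1, 0.6]
gripper_width: 0.004
```

Call:
{"method": "drive_tool", "body": {"moves": [[0, 0, 0.002, 0, 0, 0, 0.0], [0, 0, 0, 0, 0, 0, 0.0], [0, 0, 0, 0, 0, 0, 0.0]]}}

```text
time: 13.08
tool_pos: [0.534, -0.2211, 0.0643]
tcp_rot: [0.275, -3.129, -0.0]
force: [-0.6, -0.0, -0.0]
gripper_width: 0.006
```

Call:
{"method": "drive_tool", "body": {"moves": [[0, 0, 0.0015, 0, 0, 0, 0.0], [0, 0, 0, 0, 0, 0, 0.0], [0, 0, 0, 0, 0, 0, 0.0]]}}

```text
time: 13.33
tool_pos: [0.534, -0.221, 0.0629]
tcp_rot: [0.275, -3.129, -0.0]
force: [1.2, -0.5, -0.8]
gripper_width: 0.003
```

Call:
{"method": "drive_tool", "body": {"moves": [[0, 0, 0.0015, 0, 0, 0, 0.0], [0, 0, 0, 0, 0, 0, 0.0], [0, 0, 0, 0, 0, 0, 0.0]]}}

```text
time: 13.58
tool_pos: [0.534, -0.221, 0.0615]
tcp_rot: [0.275, -3.129, -0.0]
force: [-0.3, -0.2, -0.0]
gripper_width: 0.006
```

Call:
{"method": "drive_tool", "body": {"moves": [[0, 0, 0.0015, 0, 0, 0, 0.0], [0, 0, 0, 0, 0, 0, 0.0], [0, 0, 0, 0, 0, 0, 0.0]]}}

```text
time: 13.83
tool_pos: [0.534, -0.221, 0.06]
tcp_rot: [0.275, -3.129, -0.0]
force: [0.7, -0.3, -0.6]
gripper_width: 0.004
```

Call:
{"method": "drive_tool", "body": {"moves": [[0, 0, 0.0015, 0, 0, 0, 0.0], [0, 0, 0, 0, 0, 0, 0.0], [0, 0, 0, 0, 0, 0, 0.0]]}}

```text
time: 14.08
tool_pos: [0.534, -0.221, 0.0584]
tcp_rot: [0.275, -3.129, -0.0]
force: [0.6, -0.2, 0.0]
gripper_width: 0.004
```

Call:
{"method": "drive_tool", "body": {"moves": [[0, 0, 0.0015, 0, 0, 0, 0.0], [0, 0, 0, 0, 0, 0, 0.0], [0, 0, 0, 0, 0, 0, 0.0]]}}

```text
time: 14.33
tool_pos: [0.534, -0.221, 0.0569]
tcp_rot: [0.275, -3.129, -0.0]
force: [0.4, -0.7, 0.4]
gripper_width: 0.005
```

Call:
{"method": "drive_tool", "body": {"moves": [[0, 0, 0.0015, 0, 0, 0, 0.0], [0, 0, 0, 0, 0, 0, 0.0], [0, 0, 0, 0, 0, 0, 0.0]]}}

```text
time: 14.58
tool_pos: [0.534, -0.221, 0.0554]
tcp_rot: [0.275, -3.129, -0.0]
force: [-0.1, -0.6, -0.8]
gripper_width: 0.006
```

Call:
{"method": "drive_tool", "body": {"moves": [[0, 0, 0.0015, 0, 0, 0, 0.0], [0, 0, 0, 0, 0, 0, 0.0], [0, 0, 0, 0, 0, 0, 0.0]]}}

```text
time: 14.83
tool_pos: [0.534, -0.221, 0.0539]
tcp_rot: [0.275, -3.129, -0.0]
force: [-0.0, 0.4, -0.2]
gripper_width: 0.003
```

```bash
cat >> h.py <<'E'
def pad(f):
    d=shot('wrist',f);h=cv2.cvtColor(d['color'],cv2.COLOR_RGB2HSV);m=cv2.inRange(h,(5,180,100),(20,255,255))
    k=max(cv2.findContours(m,0,2)[0],key=cv2.contourArea)[:,0];x0,y0,w,hh=cv2.boundingRect(k)
    ed=[np.where(m[:,x])[0].min() for x in range(x0+8,x0+w-8,2)];v=np.median(ed)
    A,B=onz(d,x0,v+8,.085)[:2],onz(d,x0+w,v+8,.085)[:2]
    print('bbox',x0,y0,w,hh,'front@.082',onz(d,x0+w/2,v,.082).round(4),'width@.085',np.linalg.norm(A-B).round(4),readout.get_obs()['tool_pos'])
    return d
E
python3 - <<'E'
from h import *
d=pad('w10.png');s=shot('side','d10.png')
g=lambda x:(255*(x/255.)**.5).astype(np.uint8)
cv2.imwrite('pics/c10.png',g(np.hstack([cv2.resize(d['color'][100:300,200:450,::-1],(500,400)),cv2.resize(s['color'][150:225,285:341,::-1],(299,400))])))
for f in('d9','d10'):
    im=cv2.imread(f'pics/{f}.png');h=cv2.cvtColor(im,cv2.COLOR_BGR2HSV);m=cv2.inRange(h,(5,180,80),(18,255,255));n,l,st,c=cv2.connectedComponentsWithStats(m);i=1+st[1:,4].argmax();print(f,st[i],c[i])
E
```

```text
bbox 272 214 85 35 front@.082 [ 0.5138 -0.2252  0.082 ] width@.085 0.0449 [ 0.53405588 -0.22105805  0.05399601]
d9 [305 183  35  18 285] [325.10526316 192.06666667]
d10 [305 190  35  11 165] [325.05454545 194.60606061]
```

View pics/c10.png

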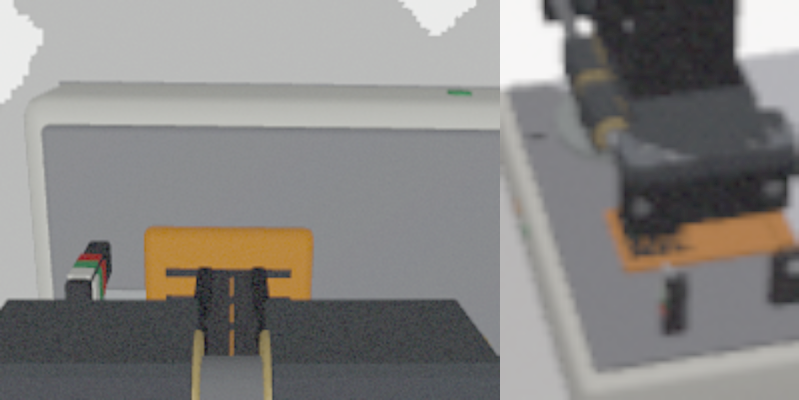

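Paddle still at rest: front edge measured at x=0.5138 as before, pointer in the gauge's upper field by (100,292). Tips not yet touching. Continuing down.

Call:
{"method": "drive_tool", "body": {"moves": [[0, 0, 0.0015, 0, 0, 0, 0.0], [0, 0, 0, 0, 0, 0, 0.0], [0, 0, 0, 0, 0, 0, 0.0]]}}

```text
time: 15.18
tool_pos: [0.5341, -0.2211, 0.0525]
tcp_rot: [0.275, -3.13, -0.0]
force: [0.2, -0.5, -0.2]
gripper_width: 0.006
```

Call:
{"method": "drive_tool", "body": {"moves": [[0, 0, 0.0015, 0, 0, 0, 0.0], [0, 0, 0, 0, 0, 0, 0.0], [0, 0, 0, 0, 0, 0, 0.0]]}}

```text
time: 15.43
tool_pos: [0.5341, -0.2211, 0.0513]
tcp_rot: [-0.275, 3.13, -0.0]
force: [-0.8, 0.3, 3.4]
gripper_width: 0.002
```

Call:
{"method": "drive_tool", "body": {"moves": [[0, 0, 0.0015, 0, 0, 0, 0.0], [0, 0, 0, 0, 0, 0, 0.0], [0, 0, 0, 0, 0, 0, 0.0]]}}

```text
time: 15.68
tool_pos: [0.5341, -0.2211, 0.0497]
tcp_rot: [-0.275, 3.13, -0.0]
force: [-1.8, 0.4, 3.5]
gripper_width: 0.006
```

Contact at about TCP z 0.0515 (3.4 N). Pressing on to about 8 mm below that.

Call:
{"method": "drive_tool", "body": {"moves": [[0, 0, 0.0015, 0, 0, 0, 0.0], [0, 0, 0.0015, 0, 0, 0, 0.0], [0, 0, 0, 0, 0, 0, 0.0], [0, 0, 0, 0, 0, 0, 0.0]]}}

```text
time: 16.02
tool_pos: [0.5342, -0.2212, 0.0469]
tcp_rot: [-0.275, 3.129, -0.0]
force: [-1.6, 1.0, 6.8]
gripper_width: 0.01
```

Call:
{"method": "drive_tool", "body": {"moves": [[0, 0, 0.0015, 0, 0, 0, 0.0], [0, 0, 0.001, 0, 0, 0, 0.0], [0, 0, 0, 0, 0, 0, 0.0], [0, 0, 0, 0, 0, 0, 0.0]]}}

```text
time: 16.35
tool_pos: [0.5343, -0.2212, 0.0447]
tcp_rot: [-0.275, 3.129, -0.001]
force: [-2.6, 0.4, 8.1]
gripper_width: 0.008
```

Run:
```python
from h import *
F=[]
for i in range(3):
    d=pad(f'w11{i}.png');F.append(readout.get_obs()['force'])
print(np.mean(F,0))
# gauge post colours along the post and white pointer, raw rows from wrist view
c=d['color'];f=np.load('pics/w10.png.npz')['color']
h=lambda im:cv2.cvtColor(im,cv2.COLOR_RGB2HSV)
for nm,im in(('rest',f),('now',c)):
    hh=h(im)[215:255,228:275]
    for k,lo,hi in(('red',(0,150,60),(4,255,255)),('green',(50,80,40),(85,255,255)),('white',(0,0,150),(180,40,255))):
        y,x=np.where(cv2.inRange(hh,lo,hi));print(nm,k,len(x),(x.mean()+228,y.mean()+215,x.min()+228,x.max()+228,y.min()+215,y.max()+215) if len(x) else '')
```

```text
bbox 273 213 83 37 front@.082 [ 0.5108 -0.2259  0.082 ] width@.085 0.0414 [ 0.53433276 -0.2211708   0.04472509]
bbox 273 213 83 37 front@.082 [ 0.5108 -0.2259  0.082 ] width@.085 0.0414 [ 0.5343168  -0.2211516   0.04475238]
bbox 273 213 83 37 front@.082 [ 0.5108 -0.2259  0.082 ] width@.085 0.0414 [ 0.53434164 -0.22114111  0.04476653]
[-1.61494052  0.89539216  8.72376217]
rest red 38 (np.float64(248.28947368421052), np.float64(231.57894736842104), np.int64(240), np.int64(252), np.int64(227), np.int64(243))
rest green 56 (np.float64(245.10714285714286), np.float64(234.96428571428572), np.int64(237), np.int64(251), np.int64(231), np.int64(248))
rest white 2 (np.float64(239.5), np.float64(238.0), np.int64(235), np.int64(244), np.int64(238), np.int64(238))
now red 35 (np.float64(243.74285714285713), np.float64(236.77142857142857), np.int64(235), np.int64(249), np.int64(233), np.int64(248))
now green 55 (np.float64(241.4), np.float64(239.74545454545455), np.int64(233), np.int64(247), np.int64(237), np.int64(248))
now white 3 (np.float64(241.33333333333334), np.float64(246.0), np.int64(240), np.int64(243), np.int64(245), np.int64(248))
```

Estimates of the paddle angle are about 0.13–0.15 rad: 7 mm travel on the fingertips' rear edge, front-edge drop of 11 mm, and force. I'll ease off 0.5 mm towards the centre and hold.

Call:
{"method": "drive_tool", "body": {"moves": [[0, 0, -0.0005, 0, 0, 0, 0.0], [0, 0, 0, 0, 0, 0, 0.0], [0, 0, 0, 0, 0, 0, 0.0], [0, 0, 0, 0, 0, 0, 0.0], [0, 0, 0, 0, 0, 0, 0.0], [0, 0, 0, 0, 0, 0, 0.0], [0, 0, 0, 0, 0, 0, 0.0], [0, 0, 0, 0, 0, 0, 0.0], [0, 0, 0, 0, 0, 0, 0.0], [0, 0, 0, 0, 0, 0, 0.0]]}}

```text
time: 17.33
tool_pos: [0.5343, -0.2212, 0.0453]
tcp_rot: [-0.275, 3.129, -0.001]
force: [-1.4, -0.1, 7.4]
gripper_width: 0.006
```

Run:
```python
from h import *
from scipy.optimize import brentq
F=[]
for i in range(3):
    d=shot('wrist',f'w12{i}.png');F.append(readout.get_obs()['force'])
print(np.mean(F,0),readout.get_obs()['tool_pos'])
y=.163;ux=np.array([np.cos(y),np.sin(y),0]);uy=np.array([-ux[1],ux[0],0])
def edge(d):  # subpixel front edge row (orange vs grey via R-B), left/right columns 20 px in
    c=d['color'].astype(float);s=c[:,:,0]-c[:,:,2];out=[]
    for x in range(285,346):
        p=s[200:232,x];t=(p[:5].mean()+p[-5:].mean())/2;i=np.where(p>t)[0][0];out.append((x,200+i-1+(t-p[i-1])/(p[i]-p[i-1])))
    return np.median(np.array(out),0)
def pred(P0,th,H): # rotate edge point about hinge
    v=P0-H;a=-(v@ux);z=v[2];return H-ux*(a*np.cos(th)+z*np.sin(th))+[0,0,z*np.cos(th)-a*np.sin(th)]+uy*(v@uy)
r=np.load('pics/w10.png.npz');u,v=edge(r);print('rest',u,v)
for zt in(.085,.082):
    P0=onz(r,u,v,zt);H=P0+ux*.077;H[2]=.082
    for f in('w112.png','w122.png'):
        q=np.load(f'pics/{f}.npz');u2,v2=edge(q)
        print(zt,f,v2,'angle',brentq(lambda t:proj(q,pred(P0,t,H))[1]-v2,-.1,.4))
# gauge bands vs pointer in the side view
for f in('d10.png',):pass
s=shot('side','d12.png');print(shot('scene','s12.png') is not None)
mark('w13.png')
```

```text
[-1.66026301  0.77875075  8.03005902] [ 0.53427935 -0.2211622   0.04524811]
rest 315.0 213.37254901960785
0.085 w112.png 211.5222222222222 angle 0.1711783246563325
0.085 w122.png 212.64193548387098 angle 0.12913880804287406
0.082 w112.png 211.5222222222222 angle 0.21783839653556192
0.082 w122.png 212.64193548387098 angle 0.15388088573646877
True
comp [530 306  24  22 319] mid [ 0.5378 -0.104 ] yaw 0.79 len 0.014 wid 0.0101
```

Force (8.0 N) and travel (6.6 mm) together give about 0.127 rad with contact about 52 mm from the hinge. That is well inside green. Holding.

Call:
{"method": "drive_tool", "body": {"moves": [[0, 0, 0, 0, 0, 0, 0], [0, 0, 0, 0, 0, 0, 0], [0, 0, 0, 0, 0, 0, 0], [0, 0, 0, 0, 0, 0, 0], [0, 0, 0, 0, 0, 0, 0], [0, 0, 0, 0, 0, 0, 0], [0, 0, 0, 0, 0, 0, 0], [0, 0, 0, 0, 0, 0, 0], [0, 0, 0, 0, 0, 0, 0], [0, 0, 0, 0, 0, 0, 0]]}}

```text
time: 18.47
tool_pos: [0.5343, -0.2212, 0.0453]
tcp_rot: [-0.275, 3.129, -0.001]
force: [-1.8, 0.9, 7.9]
gripper_width: 0.009
```

Call:
{"method": "drive_tool", "body": {"moves": [[0, 0, 0, 0, 0, 0, 0], [0, 0, 0, 0, 0, 0, 0], [0, 0, 0, 0, 0, 0, 0], [0, 0, 0, 0, 0, 0, 0], [0, 0, 0, 0, 0, 0, 0], [0, 0, 0, 0, 0, 0, 0], [0, 0, 0, 0, 0, 0, 0], [0, 0, 0, 0, 0, 0, 0], [0, 0, 0, 0, 0, 0, 0], [0, 0, 0, 0, 0, 0, 0]]}}

```text
time: 19.3
tool_pos: [0.5343, -0.2212, 0.0453]
tcp_rot: [-0.275, 3.129, -0.001]
force: [-2.5, 0.1, 8.2]
gripper_width: 0.003
```

Run:
```python
from h import *
y=.163;ux=np.array([np.cos(y),np.sin(y),0]);uy=np.array([-ux[1],ux[0],0]);pd=np.array([.5328,-.2215,.085])
shot('side','d14.png');shot('scene','s14.png')
# near (-y) long edge of the paddle in the side view: lowest orange row per column, rest vs now
for f,n in(('d9','rest'),('d14','now')):
    c=cv2.imread(f'pics/{f}.png').astype(float);s=c[:,:,2]-c[:,:,0];o=[]
    for x in range(308,318):
        p=s[185:212,x];i=np.where(p>40)[0];j=i[-1];o.append(185+j+(p[j]-40)/(p[j]-p[j+1]))
    print(n,np.round(o,2))
d=np.load('pics/d14.png.npz');H=pd+ux*.06;H[2]=.082
for th in(0,.087,.13,.173,.26):
    print(th,[np.round(proj(d,H-ux*(a*np.cos(th))+[0,0,.0-a*np.sin(th)]-uy*.023),2).tolist() for a in(.075,.055)])
```

```text
rest [200.22 200.63 200.53 200.48 200.25 200.07 199.92 199.42 199.08 199.48]
now [202.8  203.69 203.56 203.4  203.08 202.8  202.48 202.03 201.45 201.35]
0 [[308.16, 200.58], [315.85, 199.46]]
0.087 [[308.25, 202.52], [315.89, 200.88]]
0.13 [[308.38, 203.46], [315.97, 201.57]]
0.173 [[308.56, 204.38], [316.09, 202.25]]
0.26 [[309.08, 206.18], [316.45, 203.58]]
```

The side camera gives about 0.14 rad independently. Holding two more seconds, then handing in.

Call:
{"method": "drive_tool", "body": {"moves": [[0, 0, 0, 0, 0, 0, 0], [0, 0, 0, 0, 0, 0, 0], [0, 0, 0, 0, 0, 0, 0], [0, 0, 0, 0, 0, 0, 0], [0, 0, 0, 0, 0, 0, 0], [0, 0, 0, 0, 0, 0, 0], [0, 0, 0, 0, 0, 0, 0], [0, 0, 0, 0, 0, 0, 0], [0, 0, 0, 0, 0, 0, 0], [0, 0, 0, 0, 0, 0, 0]]}}

```text
time: 20.23
tool_pos: [0.5343, -0.2211, 0.0453]
tcp_rot: [-0.275, 3.129, -0.001]
force: [-1.7, 1.4, 7.6]
gripper_width: 0.007
```

Call:
{"method": "drive_tool", "body": {"moves": [[0, 0, 0, 0, 0, 0, 0], [0, 0, 0, 0, 0, 0, 0], [0, 0, 0, 0, 0, 0, 0], [0, 0, 0, 0, 0, 0, 0], [0, 0, 0, 0, 0, 0, 0], [0, 0, 0, 0, 0, 0, 0], [0, 0, 0, 0, 0, 0, 0], [0, 0, 0, 0, 0, 0, 0], [0, 0, 0, 0, 0, 0, 0], [0, 0, 0, 0, 0, 0, 0]]}}

```text
time: 21.07
tool_pos: [0.5343, -0.2212, 0.0453]
tcp_rot: [-0.275, 3.129, -0.0]
force: [-1.6, 1.0, 8.1]
gripper_width: 0.004
```

```bash
python3 -c "
from h import *
o=readout.get_obs();print(o['time'],o['force'],o['tool_pos']);print(job.job_done())"
```

```text
21.0667 [-1.55772274  1.02691425  8.11840389] [ 0.53426638 -0.22116337  0.04525983]
the job is handed in; nothing more can be done
None
```

The mixer's knob is switched on and released. I then pressed the paddle about half way with shut fingertips and held it there for over 4 s. I handed the job in at 21.1 s, still holding.

- **First grasp:** it closed above the knob bar. The real fingertips sit roughly 25–33 mm short of the reported TCP; contact with the pad gave 33 mm. I lifted, went that much lower, and the bar was then held at 13.7 mm.
- **Knob:** after release the white mark showed it had turned about 1.21 rad. I could not see the mark again at the end because the gripper hid it.
- **Paddle:** force and travel (8 N, 6.6 mm) gave about 0.127 rad, and the side camera gave about 0.14 rad. Both are in the green band of 0.087–0.173.
- **Check that disagreed:** the paddle's front edge in the wrist camera was noisy. It gave 0.13–0.15 rad at the final hold. About 0.5 mm deeper, before I eased off, it gave 0.17–0.22 rad, so I did not rely on it.
- **Not checked:** I did not read the pointer directly on the gauge. I saw no contact with the tube or the other objects, but made no final measurement of them.

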